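Nudge the routing template onto its locating pins

TASK

The clear orange routing template is lying askew on top of the two steel locating pins that stand in the white panel. Using only the fingertips, gently nudge it sideways over the pins until both of its holes drop over them and it lies flat on the panel, then take the hand away. Only push it: do not take it between the fingers or pick it up, and leave the chisel, the sanding block and the brass ring lying on the panel where they are.

Things in the scene. Friction and masses are not known exactly. Their poses are not given: they have to be found in the camera images.
- template: the routing template: clear orange acrylic plate 150 mm (its x) by 230 mm (its y), 8 mm thick, 0.2 to 0.4 kg, with a window 84 mm across centred at x = -12 mm and two steel-bushed 12 mm holes. Origin: centre of the underside. At first it rests on both pins and its near (-x) edge, far edge about 14 mm up, 15 to 30 mm too near the robot, up to 22 mm to a side, turned up to 6 degrees. 1 to 4 N slides it
- panel: the white panel, 360 mm (its x) by 520 mm (its y) by 30 mm thick, held fast by orange dogs 22 mm high; origin: centre of its underside. Its drain recess, 70 mm across, 12 mm deep, is centred at x = -12 mm, y = 0, with pencilled centre lines that run out past the template. Template seated: origin above the panel's origin, axes parallel, its engraved lines over the pencil lines
- pin0 (a point): the top of the left (+y) locating pin: dark steel, 10 mm across with a rounded nose, standing 12 mm above the panel at the panel's x = +30 mm, y = +85 mm
- pin1 (a point): the top of the right (-y) locating pin, the same, at the panel's x = +30 mm, y = -85 mm
- hole0 (a point): centre of the lower mouth of the template's left (+y) hole, which belongs on pin0; at x = +30 mm, y = +85 mm in the template; level with the panel's top face when seated
- hole1 (a point): centre of the lower mouth of the template's right (-y) hole, which belongs on pin1; at x = +30 mm, y = -85 mm in the template
- window (a point): centre of the lower mouth of the template's round window, 84 mm across
- chisel: a wood chisel, 255 mm long, round beech handle 27 mm thick with steel ferrules, lying on the panel; origin under its middle, x along it towards the cutting edge
- sanding_block: a cork sanding block 60 x 110 x 38 mm lying on the panel's far left corner; origin at the centre of its underside
- guide_bush: a brass ring 36 mm across and 12 mm high lying on the panel behind the template; origin at the centre of its underside

How it is judged:
By the outcome, as a careful person would: the job done as asked, in the order asked, and still so for the second after the job is handed in, with the robot touching nothing.
It also fails if it takes over 72 s, if anything falls off the work surface, if the arm or the gripper's body presses on something with over 40 N, if the wrist force passes 120 N, or if a joint passes its speed limit or range.

ROBOT

A 6-joint arm with a two-finger parallel gripper is mounted at the origin on the work surface. World frame = base frame: x ahead of the robot, y to its left, z up, the work surface at z = 0. Lengths are in m, angles in rad, forces in N, time in s.
With the tool pointing down it reaches from about 0.25 to 0.725 m from the base axis. Payload 4 kg.
Tool frame: the origin (TCP) lies midway between the tips of the shut fingers; the grasp point (between the pads) lies 19 mm behind it; z points along the fingers, y is the line along which they close (so a half turn about z gives the same grasp; the last joint's range is limited). The gripper opens to 85 mm and grips with 20 to 120 N. Pads are 22 mm wide; open, the fingers measure 114 mm over their backs; the gripper's body (76 mm by 85 mm) begins 54 mm behind the grasp point. The pads swing forward as they close: fully open they stand 13 mm farther back than shut.
Start: joints at [0, 0.241, 0.005, 1.335, 0, 1.571], TCP at [0.5, -0, 0.231] pointing down, gripper open.
Joint ranges: [-2.72, 2.72], [-1.05, 1.87], [-1.09, 1.28], [-1.99, 2.15], [-1.42, 1.44], [-3.14, 3.14]. Speed limits (rad/s): [2.79, 2.79, 3.14, 3.14, 3.14, 3.14].

INTERFACE

Orientations are given as a 3x3 rotation matrix whose columns are the frame's x, y, z axes.
In Python, from bench import bot gives the robot as it stands.
- The arm moves only by the tool arm_command, never from a script. Its argument "plan" is a list that holds one entry, the list of rows, each a list of 7 numbers: the shift along the world's x, y, z in cm, then the turn, a rotation vector about the world's x, y, z in rad, then the opening, from -1 (shut) to 1 (fully open). A call has exactly 8 rows; each row shifts and turns the commanded pose from where the row before left it; what a row does not reach is not made up. A row lasts 1/8 s, in which the tool goes at most 62.5 mm and 10.7 degrees, less where a joint would pass 70% of its speed; a pose out of reach is approached as far as the arm can. A call with a gripper value outside its range is refused whole. The fingers move at their own pace and stop on an object; the grip force is fixed at half the most. Time passes only in rows, so rows that do not move let the fingers close, or fill a call up. It gives the time, the measured TCP pose, the force, the opening and the grip force at its end, in the units of the state.
- bot.observe(): the state, without advancing time (a new reading comes with each control period).
- bot.snapshot(name): name is "scene" or "side" or "wrist"; returns a dict with "frame" (400x640x3 uint8, blue, green, red), "fov_y" (degrees; the focal length in pixels is half the picture's height over the tangent of half this angle, whatever the lens; pixels are square), "cx", "cy" (the principal point, pixels), "rvec" (rotation vector, rad) and "tvec" (3), from world to camera coordinates, as OpenCV has them. Camera axes: x right, y down, z forward; pixel columns grow to the right and rows downward; lengths in m; the calibration is good to about 2 mm. The wrist camera is an equidistant fisheye: a pixel r from the principal point sees the ray r / f radians off the axis. A picture is of the moment at which its call begins. There is no depth.
- bot.job_done(): hands the job in; it is judged then, once.
The state is a dict: "time_s": time; "joint_pos": joint angles; "qvel": joint speeds; "joint_efforts": joint torques, N m; "tool_pos": TCP position; "tool_rot": TCP orientation; "contact_force": force on the tool from outside, world axes, zero at the start; "ft_torque": the same for the moment, N m; "opening": finger opening in m; "finger_force": force on a finger pad.
Only numpy, scipy, OpenCV 4.12 (cv2) and the standard library are available. Lean on these libraries where they do the work, as an engineer would, in place of code of your own. Each camera call takes 0.05 s, during which the arm holds its last target. There are 200 camera calls.

## Working session

There is one attempt and no reset: what is moved stays moved. The work goes in short steps, Python scripts to look and compute and a tool call to move; the robot and the scene stay as the last step left them, time stands still between calls to the robot, and variables do not carry over. Pictures are saved under pics/ and viewed, at most 10 in all, crops included, and the job is handed in when it is done.

Besides the shell and the picture viewer there is one more tool, called after "Request:" as name(argument=value, ...) on one line, values as JSON. arm_command: Moves the arm, as the interface text tells. Its arguments: {"type":"object","properties":{"plan":{"type":"array"}},"required":["plan"]}

```bash
mkdir -p pics; cat > h.py <<'E'
import numpy as np, cv2
from bench import bot
def snap(n):
    s=bot.snapshot(n); f=200/np.tan(np.radians(s['fov_y'])/2)
    s['f']=f; s['R']=cv2.Rodrigues(np.array(s['rvec'],float))[0]; s['t']=np.array(s['tvec'],float).ravel(); s['fish']=n=='wrist'; return s
def ray(s,p):
    d=np.array([p[0]-s['cx'],p[1]-s['cy']])/s['f']
    if s['fish']:
        r=np.hypot(*d); v=np.array([*(d/r*np.sin(r) if r>0 else d),np.cos(r)])
    else: v=np.array([*d,1.])
    return -s['R'].T@s['t'], s['R'].T@v
def atz(s,p,z):
    c,v=ray(s,p); return c+v*(z-c[2])/v[2]
def proj(s,X):
    c=s['R']@np.array(X,float)+s['t']
    if s['fish']:
        q=np.hypot(c[0],c[1]); th=np.arctan2(q,c[2]); d=c[:2]/max(q,1e-9)*th
    else: d=c[:2]/c[2]
    return d*s['f']+[s['cx'],s['cy']]
def tri(obs):
    A=np.zeros((3,3));b=np.zeros(3)
    for s,p in obs:
        c,v=ray(s,p); v=v/np.linalg.norm(v); M=np.eye(3)-np.outer(v,v); A+=M;b+=M@c
    return np.linalg.solve(A,b)
E
python3 - <<'E'
from h import *
import pickle
o={}
for n in('scene','side','wrist'):
    s=snap(n);o[n]=s;print(n,s['f'],s['cx'],s['cy'],(-s['R'].T@s['t']).round(3),s['R'][2].round(2))
    cv2.imwrite(f'pics/{n}0.png',cv2.resize(s['frame'],(800,500),interpolation=cv2.INTER_CUBIC))
pickle.dump(o,open('o0.pkl','wb'))
print(bot.observe())
E
```

```text
scene 458.30744483730086 318.04435996495465 198.1772331023819 [ 1.027 -0.501  0.581] [-0.48  0.6  -0.64]
side 439.58592807040503 321.58786850804756 200.3020019177751 [0.183 0.676 0.756] [ 0.42 -0.63 -0.65]
wrist 309.70691628693146 316.880283623302 202.53343206309685 [0.499 0.068 0.372] [-0.   -0.27 -0.96]
{'time_s': 0.15, 'joint_pos': array([-1.54308099e-06,  2.41226692e-01,  4.03838262e-03,  1.33521132e+00,
        1.69690797e-05,  1.57078883e+00]), 'qvel': array([ 0.00065994, -0.00221818,  0.0028357 , -0.00062247, -0.00034441,
       -0.00077542]), 'joint_efforts': array([-1.62746033e-03, -3.72633219e+01,  2.52638429e+01,  1.23480460e-02,
       -1.30651040e-05,  1.49362950e-05]), 'tool_pos': array([4.99518600e-01, 4.37931804e-06, 2.30625874e-01]), 'tool_rot': array([[-5.92268117e-06,  9.99998715e-01, -1.60329765e-03],
       [ 1.00000000e+00,  5.94989927e-06,  1.69715537e-05],
       [ 1.69810714e-05, -1.60329755e-03, -9.99998715e-01]]), 'contact_force': array([ 1.21787351, -0.2264357 , -0.31118587]), 'ft_torque': array([-0.02459326,  0.00283069,  0.02489951]), 'finger_force': 0.0, 'opening': 0.08543906347031187}
```

View pics/scene0.png

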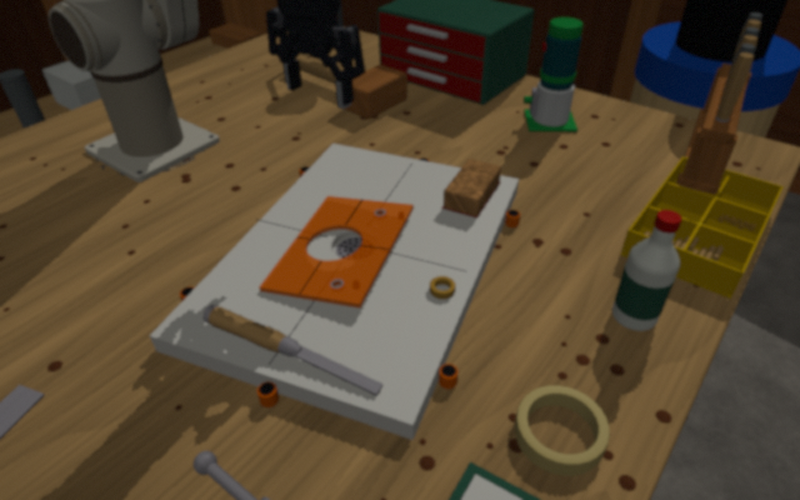

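View pics/side0.png

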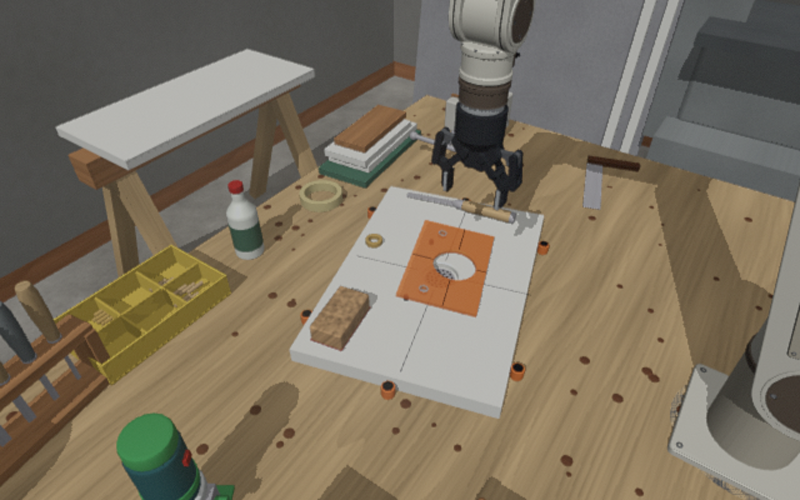

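View pics/wrist0.png

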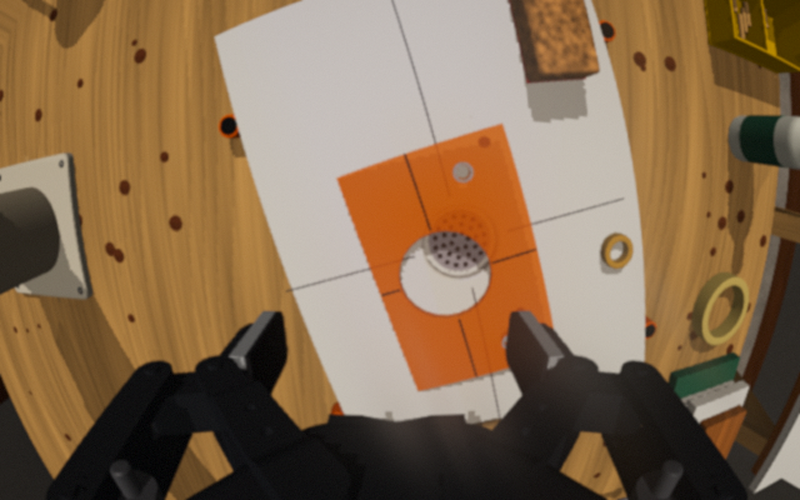

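Wrist view (800 px wide): the panel's pencil cross runs from (288,290) to (622,199), and the template's holes are at about (462,172) and (508,342). I'll rectify it for measurement.

```bash
cat >> h.py <<'E'
def rect(s,z=0.03,x0=0.30,y0=0.30,w=800,h=600,mm=0.75):
    # column grows with -y, row grows with -x (top=far)
    c,r=np.meshgrid(np.arange(w),np.arange(h))
    X=np.stack([x0+(h-1-r)*mm/1000, y0-c*mm/1000, np.full(c.shape,z)],-1)
    C=X@s['R'].T+s['t']
    if s['fish']:
        q=np.hypot(C[...,0],C[...,1]);k=np.arctan2(q,C[...,2])/np.maximum(q,1e-9)
    else: k=1/C[...,2]
    m=(C[...,:2]*k[...,None]*s['f']+[s['cx'],s['cy']]).astype(np.float32)
    return cv2.remap(s['frame'],m[...,0],m[...,1],cv2.INTER_CUBIC)
def rp(p,z=0.03,x0=0.30,y0=0.30,h=600,mm=0.75):
    return np.array([x0+(h-1-p[1])*mm/1000,y0-p[0]*mm/1000,z])
E
python3 - <<'E'
from h import *
import pickle
o=pickle.load(open('o0.pkl','rb'))
cv2.imwrite('pics/rw.png',rect(o['wrist']))
cv2.imwrite('pics/rs.png',rect(o['side']))
E
```

```text
(no output)
```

View pics/rw.png

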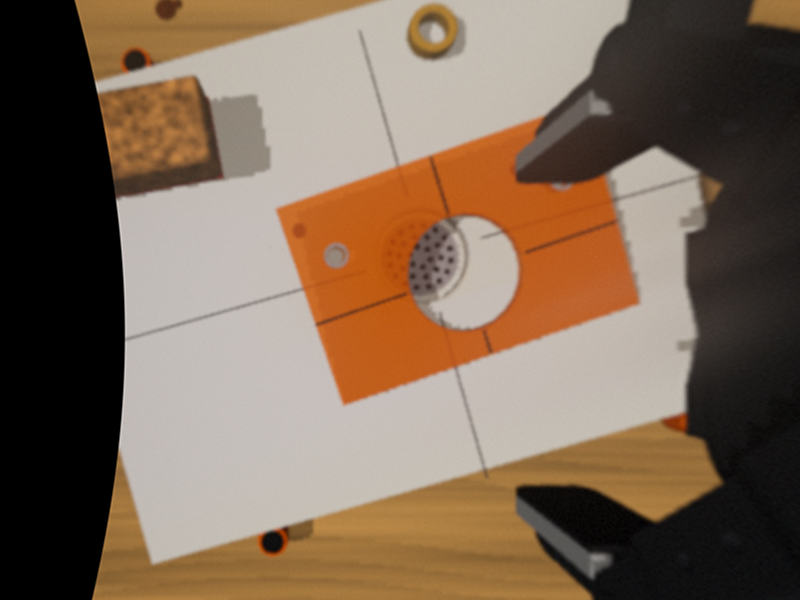

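View pics/rs.png

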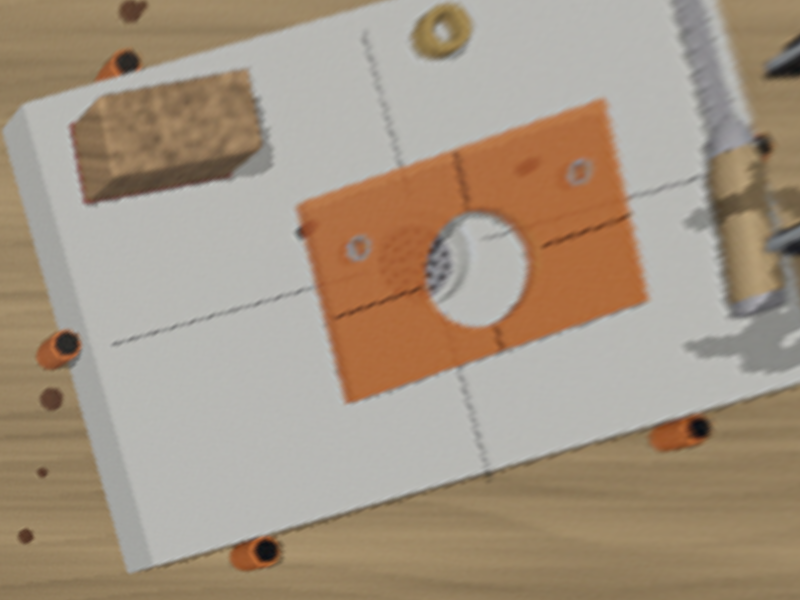

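Rectified views, wrist: pencil lines (361,31)–(486,476) and (125,339)–(700,176); template corners (277,208), (344,404), (639,303); left hole (336,255). Side: corners (299,205), (347,403), (647,299), (606,99); holes (358,248), (579,172). I'll fit both poses from these.

```bash
cat >> h.py <<'E'
from scipy.optimize import least_squares
from scipy.spatial.transform import Rotation as Ro
def line_x(a,b,c,d):
    a,b,c,d=[np.array(v,float) for v in(a,b,c,d)]
    k=np.linalg.solve(np.array([b-a,-(d-c)]).T,c-a); return a+k[0]*(b-a)
def fit_template(obs,x0,fixz=None):
    # obs: list of (snap, localpt mm, rectified px); minimise raw-pixel error; params x,y,z mm,yaw,tilt deg
    raw=[(s,np.array(l)/1000,proj(s,rp(p))) for s,l,p in obs]
    def f(v):
        R=(Ro.from_euler('z',v[3],True)*Ro.from_euler('y',-v[4],True)).as_matrix()
        o=np.array(v[:3])/1000
        return np.concatenate([proj(s,o+R@l)-q for s,l,q in raw])
    r=least_squares(f,x0); return r.x,np.abs(r.fun).max()
E
python3 - <<'E'
from h import *
import pickle
o=pickle.load(open('o0.pkl','rb'));W,S=o['wrist'],o['side']
yaw=np.radians(15.75);c,s_=np.cos(yaw),np.sin(yaw)
for L in(((361,31),(486,476),(125,339),(700,176)),((365,33),(489,475),(113,344),(703,177))):
    X=rp(line_x(*L)); P=X+.012*np.array([c,s_,0]); print('drain centre',X.round(4),'panel o',P.round(4))
FL,NL,NR,FR=(75,115,8),(-75,115,8),(-75,-115,8),(75,-115,8);H0,H1=(30,85,8),(30,-85,8)
w=[(W,FL,(277,208)),(W,NL,(344,404)),(W,NR,(639,303)),(W,H0,(336,255))]
s=[(S,FL,(299,205)),(S,NL,(347,403)),(S,NR,(647,299)),(S,FR,(606,99)),(S,H0,(358,248)),(S,H1,(579,172))]
for ob in (w,s,w+s):
    v,e=fit_template(ob,[480,0,35,19,5]);print(v.round(2),e.round(2))
# chisel & ring
print('handle end/ferrule/tip',[rp(p) for p in((755,310),(735,145),(700,0))])
E
```

```text
drain centre [ 0.5585 -0.0178  0.03  ] panel o [ 0.5701 -0.0145  0.03  ]
drain centre [ 0.558  -0.0205  0.03  ] panel o [ 0.5695 -0.0172  0.03  ]
[555.7  -41.62  32.84  18.92   3.61] 0.38
[551.41 -37.85  40.24  18.96   5.94] 1.15
[555.01 -41.82  35.49  18.94   6.06] 1.37
handle end/ferrule/tip [array([ 0.51675, -0.26625,  0.03   ]), array([ 0.6405 , -0.25125,  0.03   ]), array([ 0.74925, -0.225  ,  0.03   ])]
```

Request:
arm_command(plan=[[[1.25,-2.4,-1.3,0,0,0.0687,1],[1.25,-2.4,-1.3,0,0,0.0687,1],[1.25,-2.4,-1.3,0,0,0.0687,1],[1.25,-2.4,-1.3,0,0,0.0687,1],[1.25,-2.4,-1.3,0,0,0,1],[1.25,-2.4,-1.3,0,0,0,1],[1.25,-2.4,-1.3,0,0,0,1],[1.2,-2.4,-1.3,0,0,0,1]]])

```text
time_s: 1.15
tool_pos: [0.5996, -0.1927, 0.1263]
tool_rot: [[-0.271, 0.962, -0.001], [0.962, 0.271, 0.0], [0.001, -0.001, -1.0]]
contact_force: [0.4, 0.8, 0.4]
opening: 0.0851
finger_force: 0.0
```

```bash
python3 - <<'E'
from h import *
import pickle
S=snap('side');C=snap('scene');W=snap('wrist');pickle.dump((S,C,W),open('o1.pkl','wb'))
b=bot.observe();print(b['time_s'],b['tool_pos'],b['joint_pos'].round(3),b['contact_force'])
im=np.vstack([rect(W,x0=.42,y0=.12,w=800,h=600,mm=.5)])
cv2.imwrite('pics/w1.png',im)
E
```

```text
1.3 [ 0.59872286 -0.19269391  0.12552901] [-0.311  0.557  0.2    1.217  0.     0.986] [-0.77821499  0.20276575  0.83591257]
```

View pics/w1.png

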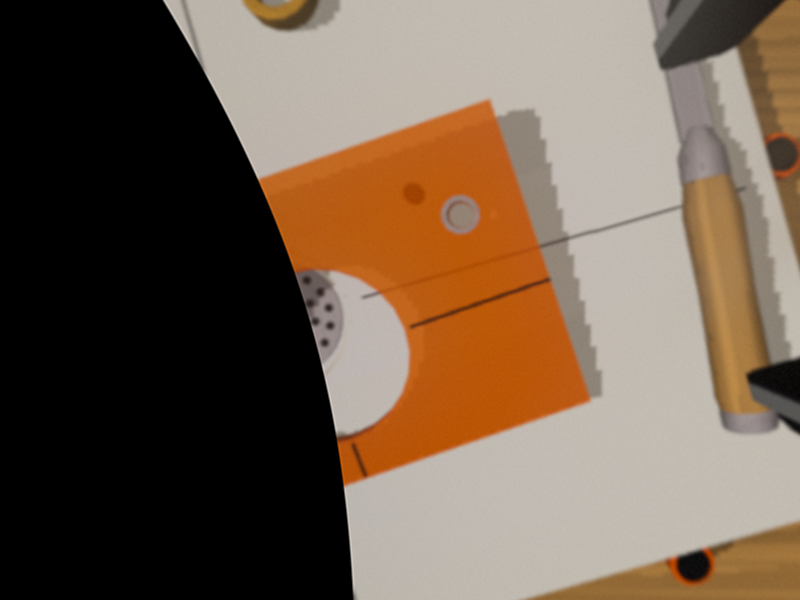

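The hole1 bush is at (460,214) and its pin at (414,194). The right edge runs (490,100)–(590,400), and the chisel handle's left side is at about column 690–725, so there is a 65 mm gap to descend into.

Request:
arm_command(plan=[[[-0.14,0.48,-1.4,0,0,0,1],[0,0,-1.4,0,0,0,1],[0,0,-1.4,0,0,0,1],[0,0,-1.4,0,0,0,1],[0,0,-1.4,0,0,0,1],[0,0,-1.4,0,0,0,1],[0,0,-1.2,0,0,0,1],[0,0,-0.6,0,0,0,1]]])

```text
time_s: 2.3
tool_pos: [0.5976, -0.1871, 0.0241]
tool_rot: [[-0.271, 0.963, -0.001], [0.963, 0.271, 0.0], [0.001, -0.001, -1.0]]
contact_force: [0.4, 0.7, -0.5]
opening: 0.0855
finger_force: 0.0
```

```bash
python3 - <<'E'
from h import *
b=bot.observe();print(b['time_s'],b['tool_pos'],b['contact_force'])
W=snap('wrist');S=snap('side')
a=cv2.resize(W['frame'][60:380,120:640],None,fx=1.5,fy=1.5,interpolation=cv2.INTER_CUBIC)
cv2.imwrite('pics/w2.png',a[:480,:780])
t=b['tool_pos'];print([proj(W,p).round(0) for p in ((.585,-.187,.03),(.633,-.174,.0355),(.537,-.201,.0355))])
E
```

```text
2.3 [ 0.59762228 -0.18711458  0.02414948] [ 0.4262361   0.68794526 -0.49108014]
[array([293., 256.]), array([396., 261.]), array([192., 259.])]
```

View pics/w2.png

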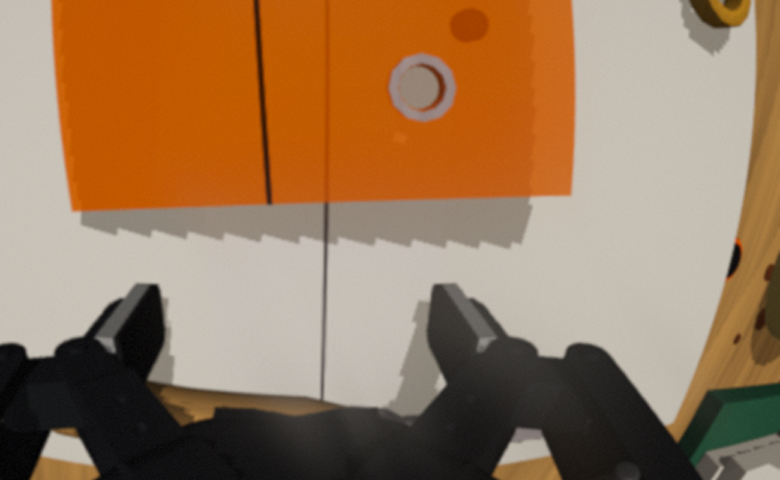

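Fingers stand clear between the template's edge (row 200 of the crop) and the chisel. Now the +y push.

Request:
arm_command(plan=[[[-0.136,0.481,-0.05,0,0,0,1],[-0.136,0.481,0,0,0,0,1],[-0.136,0.481,0,0,0,0,1],[-0.136,0.481,0,0,0,0,1],[-0.068,0.241,0,0,0,0,1],[-0.068,0.241,0,0,0,0,1],[-0.068,0.241,0,0,0,0,1],[-0.068,0.241,0,0,0,0,1]]])

```text
time_s: 3.4
tool_pos: [0.5899, -0.1588, 0.0249]
tool_rot: [[-0.271, 0.963, 0.0], [0.963, 0.271, -0.001], [-0.001, -0.0, -1.0]]
contact_force: [-0.0, -3.0, 0.5]
opening: 0.0852
finger_force: 1.1
```

Request:
arm_command(plan=[[[-0.054,0.193,0,0,0,0,1],[-0.054,0.193,0,0,0,0,1],[-0.054,0.193,0,0,0,0,1],[-0.027,0.096,0,0,0,0,1],[-0.027,0.096,0,0,0,0,1],[-0.027,0.096,0,0,0,0,1],[0,0,0,0,0,0,1],[0,0,0,0,0,0,1]]])

```text
time_s: 4.4
tool_pos: [0.5876, -0.1495, 0.0249]
tool_rot: [[-0.271, 0.962, 0.0], [0.962, 0.271, 0.0], [0.0, 0.0, -1.0]]
contact_force: [0.5, -2.2, 0.8]
opening: 0.0852
finger_force: 1.2
```

```bash
python3 - <<'E'
from h import *
import pickle
b=bot.observe();print(b['time_s'],b['tool_pos'],b['contact_force'])
W=snap('wrist');S=snap('side');pickle.dump((W,S),open('o2.pkl','wb'))
a=rect(W,x0=.46,y0=.15,w=600,h=560,mm=.5)
cv2.imwrite('pics/w3.png',a)
E
```

```text
4.4 [ 0.58758734 -0.14952297  0.02486429] [ 0.53139193 -2.22146725  0.75313139]
```

View pics/w3.png

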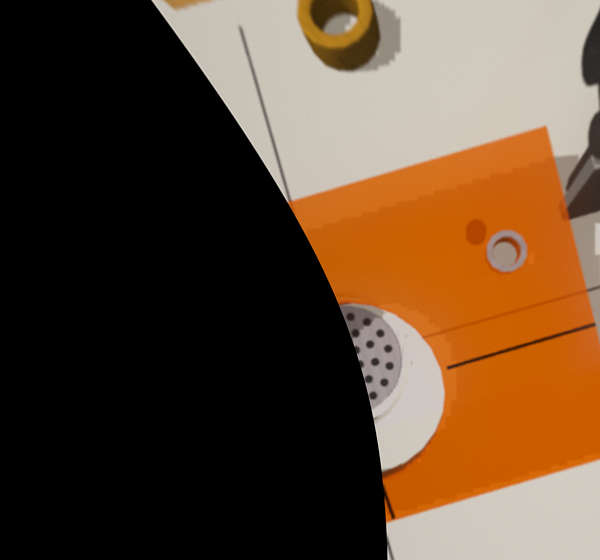

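Yaw is now within about 0.5° of the panel (engraved line (448,367)–(595,324)). Hole1 is at (507,251) and the pin at (476,231). Next I'll compute the offset left over.

```bash
cat >> h.py <<'E'
A=np.radians(15.75);EX=np.array([np.cos(A),np.sin(A)]);EY=np.array([-np.sin(A),np.cos(A)])
def pan(X,o=(.570,-.016)): d=np.array(X)[:2]-o; return (1000*np.array([d@EX,d@EY])).round(1)
E
python3 - <<'E'
from h import *
import pickle
W,S=pickle.load(open('o2.pkl','rb'))
q=lambda p:proj(W,rp(p,x0=.46,y0=.15,h=560,mm=.5))
print('cam',(-W['R'].T@W['t']).round(3))
print('hole top',pan(atz(W,q((507,251)),.048)),'pin',pan(atz(W,q((476,231)),.0415)))
a=rect(S,x0=.44,y0=.14,w=600,h=500,mm=.5)
cv2.imwrite('pics/s3.png',a)
E
```

```text
cam [ 0.569 -0.084  0.167]
hole top [ 13.5 -92.1] pin [ 28.  -82.4]
```

View pics/s3.png

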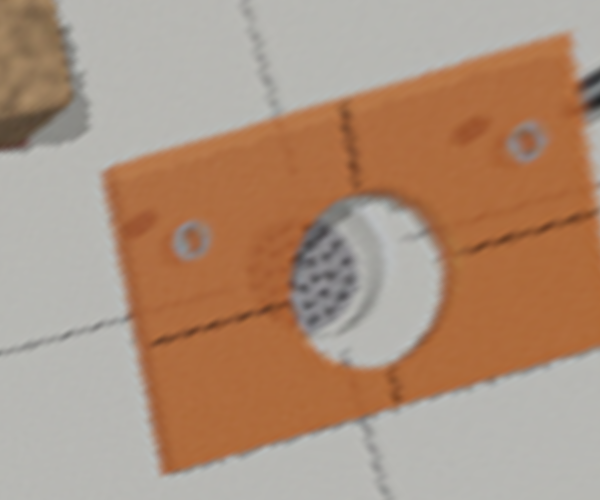

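Side view: holes at (192,240) and (526,141), pins at (140,222) and (472,129).

```bash
python3 - <<'E'
from h import *
import pickle
W,S=pickle.load(open('o2.pkl','rb'))
q=lambda p:proj(S,rp(p,x0=.44,y0=.14,h=500,mm=.5))
for n,h,p in(('0',(192,240),(140,222)),('1',(526,141),(472,129))):
    a=pan(atz(S,q(h),.048));b=pan(atz(S,q(p),.0415));print(n,a,b,a-b)
E
```

```text
0 [10.8 75.6] [28.1 91.4] [-17.3 -15.8]
1 [ 13.1 -94.3] [ 27.8 -78.3] [-14.7 -16. ]
```

Request:
arm_command(plan=[[[-0.038,0.135,0,0,0,0,1],[-0.038,0.135,0,0,0,0,1],[-0.038,0.135,0,0,0,0,1],[-0.038,0.135,0,0,0,0,1],[-0.038,0.135,0,0,0,0,1],[0,0,0,0,0,0,1],[0,0,0,0,0,0,1],[0,0,0,0,0,0,1]]])

```text
time_s: 5.5
tool_pos: [0.5855, -0.1427, 0.0248]
tool_rot: [[-0.271, 0.962, -0.0], [0.962, 0.271, 0.0], [0.0, -0.0, -1.0]]
contact_force: [0.1, -1.5, 1.5]
opening: 0.0854
finger_force: 1.1
```

Request:
arm_command(plan=[[[0.136,-0.481,0,0,0,0,1],[0.136,-0.481,0,0,0,0,1],[0.136,-0.481,0,0,0,0,1],[0,0,1.5,0,0,0,1],[0,0,3,0,0,0,1],[0,0,4,0,0,0,1],[0,0,4,0,0,0,1],[0,0,2,0,0,0,1]]])

```text
time_s: 6.5
tool_pos: [0.591, -0.1575, 0.1741]
tool_rot: [[-0.271, 0.962, 0.005], [0.962, 0.271, -0.001], [-0.003, 0.005, -1.0]]
contact_force: [0.7, 0.3, -0.8]
opening: 0.0853
finger_force: 0.0
```

Request:
arm_command(plan=[[[-0.9,0.65,0,0,0,-0.131,1],[-0.9,0.65,0,0,0,-0.131,1],[-0.9,0.65,0,0,0,-0.131,1],[-0.9,0.65,0,0,0,-0.131,1],[-0.9,0.65,0,0,0,-0.131,1],[-0.9,0.65,0,0,0,-0.131,1],[-0.9,0.65,0,0,0,-0.131,1],[-0.9,0.65,0,0,0,-0.131,1]]])

```text
time_s: 7.5
tool_pos: [0.5175, -0.105, 0.1711]
tool_rot: [[0.701, 0.713, 0.001], [0.713, -0.701, 0.0], [0.001, 0.001, -1.0]]
contact_force: [0.5, -0.2, -0.4]
opening: 0.0856
finger_force: 0.0
```

Request:
arm_command(plan=[[[-1.1,0.9,0,0,0,-0.131,1],[-1.1,0.9,0,0,0,-0.131,1],[-1.1,0.9,0,0,0,-0.131,1],[-1.1,0.9,-1,0,0,-0.131,1],[-1.1,0.9,-1,0,0,0,1],[-1.1,0.9,-1,0,0,0,1],[0,0,0,0,0,0,1],[0,0,0,0,0,0,1]]])

```text
time_s: 8.5
tool_pos: [0.4527, -0.0516, 0.1409]
tool_rot: [[0.963, 0.27, 0.002], [0.27, -0.963, -0.0], [0.002, 0.001, -1.0]]
contact_force: [0.3, 0.9, 0.6]
opening: 0.0854
finger_force: 0.0
```

```bash
python3 - <<'E'
from h import *
import pickle
b=bot.observe();print(b['time_s'],b['tool_pos'],b['joint_pos'].round(2),b['tool_rot'].round(3).tolist(),pan(b['tool_pos']))
W=snap('wrist');S=snap('side');pickle.dump((W,S),open('o3.pkl','wb'))
print('cam',(-W['R'].T@W['t']).round(3))
cv2.imwrite('pics/w4.png',rect(W,x0=.42,y0=.14,w=640,h=520,mm=.5))
E
```

```text
8.5 [ 0.45269803 -0.05156639  0.14089455] [-0.11  0.22 -0.27  1.08 -0.    2.75] [[0.963, 0.27, 0.002], [0.27, -0.963, -0.0], [0.002, 0.001, -1.0]] [-122.6   -2.4]
cam [ 0.517 -0.033  0.283]
```

View pics/w4.png

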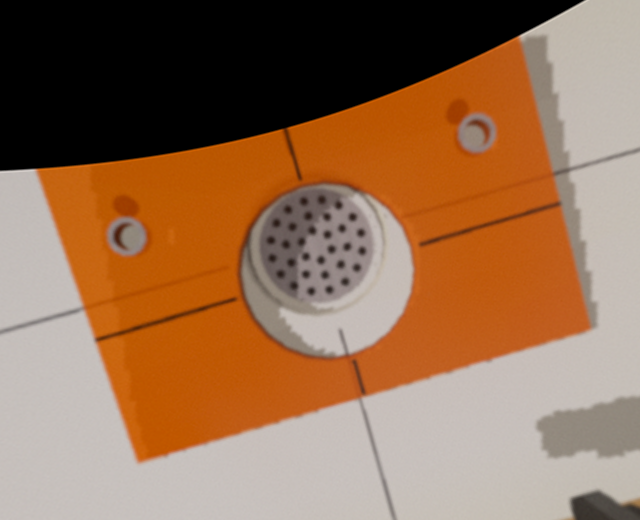

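Wrist view: template yaw is 0.5° off, with near corners at (138,462) and (592,327). The pencil lines run (0,331)–(640,150) and (340,329)–(395,520), and the pins sit just beyond and left of the holes. That was my tenth picture, so from here I'll measure by code, using the near edge's corners, whose height is known.

```bash
cat >> h.py <<'E'
def corners(s,z=.038,mm=.25,x0=.40,y0=.16,w=1360,h=1360):
    """near edge and side edges of the orange plate -> NL,NR world at height z"""
    im=rect(s,z=z,x0=x0,y0=y0,w=w,h=h,mm=mm)
    hsv=cv2.cvtColor(im,cv2.COLOR_BGR2HSV)
    m=((hsv[...,0]<17)&(hsv[...,1]>190)&(hsv[...,2]>90)).astype(np.uint8)
    m=cv2.morphologyEx(m,cv2.MORPH_CLOSE,np.ones((15,15),np.uint8))
    n,l,st,_=cv2.connectedComponentsWithStats(m); k=1+np.argmax(st[1:,4]); m=l==k
    c=np.where(m.any(0))[0]; near=np.array([(j,np.where(m[:,j])[0].max()) for j in c],float)
    def robust(u,v,a,b):
        p=None;keep=np.ones(len(u),bool)
        for _ in range(8):
            p=np.polyfit(u[keep],v[keep],1);r=np.abs(v-np.polyval(p,u));keep=r<max(1.5,1.5*np.median(r[keep]))
        return p
    A_=near[int(.3*len(near)):int(.9*len(near))]
    pn=robust(A_[:,0],A_[:,1],0,0)
    out=[]
    rows=np.where(m.any(1))[0]
    for side in(0,1):
        pts=[]
        for r in rows:
            cc=np.where(m[r])[0]; e=cc.min() if side==0 else cc.max()
            d=np.polyval(pn,e)-r
            if 12<d<200: pts.append((r,e))
        pts=np.array(pts,float); q=robust(pts[:,0],pts[:,1],0,0)
        r=(np.polyval(pn,q[1]))/(1-pn[0]*q[0]); out.append((np.polyval(q,r),r))
    return [rp(p,z=z,x0=x0,y0=y0,h=h,mm=mm) for p in out]
def pose(s,o,z=.038):
    L,R=corners(s,z); d=(L-R)[:2]; yaw=np.degrees(np.arctan2(-d[0],d[1]))
    m=(L+R)/2; return 'near-mid(panel; seated=-75,0)',pan(m,o),'yaw err',round(yaw-15.75,2),'width',round(1000*np.hypot(*d),1)
E
python3 - <<'E'
from h import *
import pickle
W,S=pickle.load(open('o3.pkl','rb'))
L=((340,329),(395,520),(0,331),(640,150))
X=rp(line_x(*L),x0=.42,y0=.14,h=520,mm=.5); o=X[:2]+.012*EX; print('panel o wrist',o)
print(pose(W,o))
# eye check
e=[atz(W,proj(W,rp(p,x0=.42,y0=.14,h=520,mm=.5)),.038) for p in((138,462),(592,327))]
print(pan((e[0]+e[1])/2,o),np.linalg.norm(e[0]-e[1]))
print(pose(S,(.5695,-.0172)))
E
```

```text
panel o wrist [ 0.57008235 -0.01420707]
('near-mid(panel; seated=-75,0)', array([-90.6,  -2.8]), 'yaw err', np.float64(0.73), 'width', np.float64(226.7))
[-91.1  -3.4] 0.2293287048181108Traceback (most recent call last):
  File "<stdin>", line 10, in <module>
  File "h.py", line 79, in pose
    L,R=corners(s,z); d=(L-R)[:2]; yaw=np.degrees(np.arctan2(-d[0],d[1]))
        ~~~~~~~^^^^^
  File "h.py", line 75, in corners
    pts=np.array(pts,float); q=robust(pts[:,0],pts[:,1],0,0)
                                      ~~~^^^^^
IndexError: too many indices for array: array is 1-dimensional, but 2 were indexed
```

Request:
arm_command(plan=[[[0,0,-2,0,0,0,1],[0,0,-2,0,0,0,1],[0,0,-2,0,0,0,1],[0,0,-2,0,0,0,1],[0,0,-2,0,0,0,1],[0,0,-1.2,0,0,0,1],[0,0,-0.5,0,0,0,1],[0,0,-0.2,0,0,0,1]]])

```text
time_s: 9.6
tool_pos: [0.4521, -0.0514, 0.021]
tool_rot: [[0.963, 0.27, 0.001], [0.27, -0.963, -0.0], [0.001, 0.0, -1.0]]
contact_force: [1.0, 0.2, 0.2]
opening: 0.0854
finger_force: 0.0
```

Request:
arm_command(plan=[[[0.385,0.109,-0.1,0,0,0,1],[0.385,0.109,-0.05,0,0,0,1],[0.385,0.109,0,0,0,0,1],[0.289,0.081,0,0,0,0,1],[0.192,0.054,0,0,0,0,1],[0.192,0.054,0,0,0,0,1],[0.192,0.054,0,0,0,0,1],[0,0,0,0,0,0,1]]])

```text
time_s: 10.6
tool_pos: [0.4718, -0.0456, 0.0192]
tool_rot: [[0.963, 0.27, -0.0], [0.27, -0.963, 0.0], [-0.0, -0.0, -1.0]]
contact_force: [-0.7, -0.0, -0.4]
opening: 0.0852
finger_force: 0.2
```

Request:
arm_command(plan=[[[0.192,0.054,0,0,0,0,1],[0.192,0.054,0,0,0,0,1],[0.192,0.054,0,0,0,0,1],[0.144,0.041,0,0,0,0,1],[0.096,0.027,0,0,0,0,1],[0.096,0.027,0,0,0,0,1],[0,0,0,0,0,0,1],[0,0,0,0,0,0,1]]])

```text
time_s: 11.6
tool_pos: [0.4814, -0.043, 0.0193]
tool_rot: [[0.963, 0.27, 0.001], [0.27, -0.963, 0.0], [0.001, 0.0, -1.0]]
contact_force: [-1.6, -0.2, -1.5]
opening: 0.0855
finger_force: 0.7
```

```bash
python3 - <<'E'
from h import *
import pickle
W=snap('wrist');S=snap('side');C=snap('scene');pickle.dump((W,S,C),open('o4.pkl','wb'))
o=(.5701,-.0142);b=bot.observe();print(pan(b['tool_pos'],o),b['contact_force'])
try: print(pose(W,o))
except Exception as e: print(e)
E
```

```text
[-93.3  -3.7] [-0.10540474 -0.90137265 -0.24121437]
('near-mid(panel; seated=-75,0)', array([-81.7,  -2.9]), 'yaw err', np.float64(-0.15), 'width', np.float64(226.4))
```

Squared up, about 7–8 mm short in x and 2–3 mm short in y. I'll go back round for a small y nudge.

Request:
arm_command(plan=[[[-0.48,-0.135,0,0,0,0,1],[-0.48,-0.135,0.5,0,0,0,1],[0,0,3,0,0,0,1],[0,0,3,0,0,0,1],[0,0,2.5,0,0,0,1],[1.2,-1.05,0,0,0,0.143,1],[1.2,-1.05,0,0,0,0.143,1],[1.2,-1.05,0,0,0,0.143,1]]])

```text
time_s: 12.75
tool_pos: [0.5079, -0.0776, 0.1101]
tool_rot: [[0.76, 0.65, 0.002], [0.65, -0.76, -0.0], [0.001, 0.001, -1.0]]
contact_force: [-0.8, -0.8, 0.1]
opening: 0.0852
finger_force: 0.0
```

Request:
arm_command(plan=[[[1.2,-1.05,0,0,0,0.143,1],[1.2,-1.05,0,0,0,0.143,1],[1.2,-1.05,0,0,0,0.143,1],[1.2,-1.05,0,0,0,0.143,1],[1.2,-1.05,0,0,0,0.143,1],[1.2,-1.05,0,0,0,0.143,1],[1.2,-1.05,0,0,0,0.142,1],[1.1,-1.05,0,0,0,0.142,1]]])

```text
time_s: 13.75
tool_pos: [0.6028, -0.1617, 0.1098]
tool_rot: [[-0.275, 0.962, 0.001], [0.962, 0.275, -0.0], [-0.0, 0.001, -1.0]]
contact_force: [-0.1, 0.2, -0.5]
opening: 0.0857
finger_force: 0.0
```

```bash
python3 - <<'E'
from h import *
b=bot.observe();print(b['time_s'],b['tool_pos'],pan(b['tool_pos'],(.5701,-.0142)),b['tool_rot'].round(4)[:2,1],b['contact_force'])
E
```

```text
13.75 [ 0.60278624 -0.1617489   0.10984556] [  -8.6 -150.9] [0.9615 0.2748] [-0.06290689  0.22510831 -0.47343839]
```

Request:
arm_command(plan=[[[0,0,-2.2,0,0,-0.0035,1],[0,0,-2.2,0,0,0,1],[0,0,-2.2,0,0,0,1],[0,0,-1.6,0,0,0,1],[0,0,-0.5,0,0,0,1],[-0.109,0.385,0,0,0,0,1],[-0.109,0.385,0,0,0,0,1],[-0.109,0.385,0,0,0,0,1]]])

```text
time_s: 14.75
tool_pos: [0.5997, -0.1494, 0.0232]
tool_rot: [[-0.267, 0.964, 0.002], [0.964, 0.267, -0.0], [-0.001, 0.001, -1.0]]
contact_force: [-0.3, 1.0, 0.4]
opening: 0.0853
finger_force: 0.0
```

Request:
arm_command(plan=[[[-0.068,0.241,0,0,0,0,1],[-0.068,0.241,0,0,0,0,1],[-0.068,0.241,0,0,0,0,1],[-0.041,0.144,0,0,0,0,1],[-0.041,0.144,0,0,0,0,1],[-0.033,0.116,0,0,0,0,1],[-0.027,0.096,0,0,0,0,1],[0,0,0,0,0,0,1]]])

```text
time_s: 15.75
tool_pos: [0.5957, -0.1375, 0.0223]
tool_rot: [[-0.267, 0.964, 0.0], [0.964, 0.267, 0.0], [-0.0, 0.0, -1.0]]
contact_force: [-0.1, -2.6, 0.7]
opening: 0.0856
finger_force: 0.8
```

```bash
python3 - <<'E'
from h import *
b=bot.observe();print(b['time_s'],b['tool_pos'],pan(b['tool_pos'],(.5701,-.0142)),b['tool_rot'].round(4)[:2,1],b['contact_force'],b['finger_force'])
E
```

```text
15.75 [ 0.59573772 -0.13748429  0.02233539] [  -8.8 -125.6] [0.9637 0.2669] [-0.05171624 -2.56272191  0.65788296] 0.8307756716385484
```

Request:
arm_command(plan=[[[0.136,-0.481,0,0,0,0,1],[0.271,-0.962,0.5,0,0,0,1],[0,0,3,0,0,0,1],[0,0,3,0,0,0,1],[0,0,2.5,0,0,0,1],[-1.19,0.98,0,0,0,-0.142,1],[-1.19,0.98,0,0,0,-0.142,1],[-1.19,0.98,0,0,0,-0.142,1]]])

```text
time_s: 16.75
tool_pos: [0.564, -0.1227, 0.1129]
tool_rot: [[0.16, 0.987, 0.001], [0.987, -0.16, 0.0], [0.0, 0.001, -1.0]]
contact_force: [-0.0, 0.2, -0.2]
opening: 0.0854
finger_force: 0.0
```

Request:
arm_command(plan=[[[-1.19,0.98,0,0,0,-0.142,1],[-1.19,0.98,0,0,0,-0.142,1],[-1.19,0.98,0,0,0,-0.142,1],[-1.19,0.98,0,0,0,-0.143,1],[-1.19,0.98,0,0,0,-0.143,1],[-1.19,0.98,0,0,0,-0.143,1],[-1.19,0.98,0,0,0,-0.143,1],[0,0,0,0,0,-0.143,1]]])

```text
time_s: 17.75
tool_pos: [0.4802, -0.0537, 0.1128]
tool_rot: [[0.964, 0.267, -0.0], [0.267, -0.964, 0.0], [0.0, -0.0, -1.0]]
contact_force: [-0.5, -1.2, -0.5]
opening: 0.0853
finger_force: 0.0
```

```bash
python3 - <<'E'
from h import *
import pickle
o=(.5701,-.0142)
b=bot.observe();print(b['time_s'],b['tool_pos'],pan(b['tool_pos'],o),b['tool_rot'].round(4)[:2,0],b['contact_force'])
W=snap('wrist');pickle.dump(W,open('o5.pkl','wb'));print(pose(W,o))
E
```

```text
17.75 [ 0.48016965 -0.05367484  0.11281285] [-97.3 -13.6] [0.9638 0.2666] [-0.450429   -1.22827145 -0.52447217]
('near-mid(panel; seated=-75,0)', array([-80.4,   0.6]), 'yaw err', np.float64(-0.94), 'width', np.float64(226.8))
```

Request:
arm_command(plan=[[[-1.11,1.1,0,0,0,0.005,1],[0,0,-2,0,0,0,1],[0,0,-2,0,0,0,1],[0,0,-2,0,0,0,1],[0,0,-2,0,0,0,1],[0,0,-1,0,0,0,1],[0,0,-0.3,0,0,0,1],[0,0,0,0,0,0,1]]])

```text
time_s: 18.8
tool_pos: [0.4699, -0.0428, 0.0197]
tool_rot: [[0.961, 0.276, 0.001], [0.276, -0.961, 0.0], [0.001, 0.0, -1.0]]
contact_force: [1.2, 0.0, 0.2]
opening: 0.0854
finger_force: 0.0
```

Request:
arm_command(plan=[[[0.289,0.081,0,0,0,0,1],[0.289,0.081,0,0,0,0,1],[0.289,0.081,0,0,0,0,1],[0.193,0.054,0,0,0,0,1],[0.144,0.041,0,0,0,0,1],[0.144,0.041,0,0,0,0,1],[0,0,0,0,0,0,1],[0,0,0,0,0,0,1]]])

```text
time_s: 19.8
tool_pos: [0.4827, -0.0393, 0.0192]
tool_rot: [[0.961, 0.275, -0.001], [0.275, -0.961, -0.0], [-0.001, 0.0, -1.0]]
contact_force: [-2.8, -1.1, 2.0]
opening: 0.0853
finger_force: 1.4
```

```bash
python3 - <<'E'
from h import *
o=(.5701,-.0142)
b=bot.observe();print(b['time_s'],b['tool_pos'],pan(b['tool_pos'],o),b['tool_rot'].round(4)[:2,0],b['contact_force'])
W=snap('wrist');print(pose(W,o))
E
```

```text
19.8 [ 0.48270259 -0.0392851   0.01917248] [-90.9  -0.4] [0.9613 0.2753] [-2.81356523 -1.10241446  2.04783421]
('near-mid(panel; seated=-75,0)', array([-79.4,   1. ]), 'yaw err', np.float64(0.02), 'width', np.float64(226.4))
```

Request:
arm_command(plan=[[[0.096,0.027,0,0,0,0,1],[0.096,0.027,0,0,0,0,1],[0.096,0.027,0,0,0,0,1],[0.048,0.014,0,0,0,0,1],[0.048,0.014,0,0,0,0,1],[0,0,0,0,0,0,1],[0,0,0,0,0,0,1],[0,0,0,0,0,0,1]]])

```text
time_s: 20.85
tool_pos: [0.4869, -0.038, 0.0193]
tool_rot: [[0.961, 0.275, -0.0], [0.275, -0.961, 0.0], [-0.0, -0.0, -1.0]]
contact_force: [-0.9, -0.3, 0.1]
opening: 0.0854
finger_force: 0.0
```

```bash
cat >> h.py <<'E'
def far(s,z,mm=.25,x0=.40,y0=.16,w=1360,h=1360):
    "mean panel-x of far edge (columns visible) when rectified at z"
    im=rect(s,z=z,x0=x0,y0=y0,w=w,h=h,mm=mm);hsv=cv2.cvtColor(im,cv2.COLOR_BGR2HSV)
    m=((hsv[...,0]<17)&(hsv[...,1]>190)&(hsv[...,2]>90)).astype(np.uint8)
    n,l,st,_=cv2.connectedComponentsWithStats(cv2.morphologyEx(m,cv2.MORPH_CLOSE,np.ones((15,15),np.uint8)));m=l==1+np.argmax(st[1:,4])
    c=np.where(m.any(0))[0]; P=np.array([pan(rp((j,np.where(m[:,j])[0].min()),z=z,x0=x0,y0=y0,h=h,mm=mm),(.5701,-.0142)) for j in c])
    return [(y,round(float(np.median(P[abs(P[:,1]-y)<8,0])),1)) if (abs(P[:,1]-y)<8).any() else None for y in(90,60,30,-30,-60,-90)]
E
python3 - <<'E'
from h import *
o=(.5701,-.0142)
b=bot.observe();print(b['time_s'],pan(b['tool_pos'],o),b['contact_force'])
W=snap('wrist');print(pose(W,o))
for n in('side','scene'):
    s=snap(n);print(n,far(s,.038))
import pickle
W,S,C=pickle.load(open('o4.pkl','rb'));print('before',far(S,.038),far(C,.038))
E
```

```text
20.85 [-86.5  -0.4] [-0.85487708 -0.28201736  0.05819565]
('near-mid(panel; seated=-75,0)', array([-74.4,   0.1]), 'yaw err', np.float64(0.0), 'width', np.float64(226.3))Traceback (most recent call last):
  File "<stdin>", line 6, in <module>
  File "h.py", line 85, in far
    n,l,st,_=cv2.connectedComponentsWithStats(cv2.morphologyEx(m,cv2.MORPH_CLOSE,np.ones((15,15),np.uint8)));m=l==1+np.argmax(st[1:,4])
                                                                                                                    ~~~~~~~~~^^^^^^^^^^
    return _wrapfunc(a, 'argmax', axis=axis, out=out, **kwds)
    return bound(*args, **kwds)
ValueError: attempt to get argmax of an empty sequence
```

Finger force fell to zero and the near edge jumped to the seated position, so it has probably dropped. I'll take the hand away and check that it lies flat.

Request:
arm_command(plan=[[[-0.48,-0.136,0,0,0,0,1],[-0.96,-0.27,0,0,0,0,1],[-0.96,-0.27,1,0,0,0,1],[0,0,3,0,0,0,1],[0,0,4,0,0,0,1],[0,0,4,0,0,0,1],[0,0,4,0,0,0,1],[0,0,2,0,0,0,1]]])

```text
time_s: 21.95
tool_pos: [0.4633, -0.0451, 0.2025]
tool_rot: [[0.961, 0.275, 0.004], [0.275, -0.961, -0.0], [0.004, 0.002, -1.0]]
contact_force: [0.1, 0.6, -1.2]
opening: 0.0854
finger_force: 0.0
```

```bash
sed -i 's/hsv\[...,1\]>190/hsv[...,1]>165/' h.py; python3 - <<'E'
from h import *
import pickle
o=(.5701,-.0142)
b=bot.observe();print(b['time_s'],b['tool_pos'],b['contact_force'])
W,S,C=[snap(n) for n in('wrist','side','scene')];pickle.dump((W,S,C),open('o6.pkl','wb'))
print(pose(W,o),'cam',(-W['R'].T@W['t']).round(3))
W0,S0,C0=pickle.load(open('o4.pkl','rb'));W3=pickle.load(open('o3.pkl','rb'))[0]
print('far edge @.038: seated expects 75');
for n,s in(('W',W),('S',S),('C',C),('S before',S0),('C before',C0),('W before',W3)):
    try: print(n,far(s,.038))
    except Exception as e:
        h=cv2.cvtColor(s['frame'],cv2.COLOR_BGR2HSV);p=proj(s,(.57-.05,-.03,.038)).astype(int);print(n,e,h[p[1],p[0]],p)
E
```

```text
21.95 [ 0.46330847 -0.045086    0.20249116] [ 0.07032351  0.64730138 -1.21948335]
('near-mid(panel; seated=-75,0)', array([-74.4,   0.1]), 'yaw err', np.float64(0.11), 'width', np.float64(228.2)) cam [ 0.527 -0.026  0.345]
far edge @.038: seated expects 75
W [(90, 73.5), (60, 73.6), (30, 73.6), (-30, 73.6), (-60, 73.7), (-90, 73.6)]
S [(90, -12.7), (60, -13.3), (30, -47.2), (-30, -44.9), (-60, -1.6), (-90, 15.2)]
C [(90, 74.5), (60, 74.5), (30, 74.6), (-30, 74.7), (-60, 74.8), (-90, 74.8)]
S before [(90, -53.0), (60, -47.7), (30, 8.5), (-30, -60.0), (-60, 10.2), (-90, 36.7)]
C before [(90, 60.2), (60, 61.0), (30, 61.1), (-30, 61.0), (-60, 61.1), (-90, 61.1)]
W before [(90, 51.8), (60, 47.6), (30, 44.8), (-30, 44.4), (-60, 46.6), (-90, 50.5)]
```

The far edge, assumed at seated height, reads 73.6 mm from the wrist view and 74.6 mm from the opposite scene view, uniform along its length. So the plate is flat, with yaw error about 0.1°.

```bash
python3 -c "
from bench import bot
print(bot.job_done())"
```

```text
the job is handed in; nothing more can be done
None
```

The template has dropped over both pins and lies flat on the panel by my measurements (about 0.1° of turn left). It was only pushed, the hand is clear, the fingers kept clear of the chisel, block and ring (not re-measured), and I handed the job in at about 22 s.

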